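# Crack a pecan with a spring nutcracker

## Robot

A 6-joint arm with a two-finger parallel gripper is mounted at the origin on the work surface. World frame = base frame: x ahead of the robot, y to its left, z up, the work surface at z = 0. Lengths are in mm, angles in rad, forces in N, time in s.
With the tool pointing down it reaches from about 250 to 775 mm from the base axis. Payload 4 kg.
Tool frame: the origin (TCP) lies midway between the tips of the shut fingers; the grasp point (between the pads) lies 19 mm behind it; z points along the fingers, y is the line along which they close (so a half turn about z gives the same grasp; the last joint's range is limited). The gripper opens to 94 mm and grips with 3 to 60 N. Pads are 16 mm wide; open, the fingers measure 119 mm over their backs; the gripper's body (75 mm by 177 mm) begins 78 mm behind the grasp point.
Start: joints at [-0.103, 0.087, 1.371, -0, 1.684, -0.103], TCP at [550.018, -0.007, 205.506] pointing down, gripper open.
Joint ranges: [-3.1, 3.1], [-0.76, 2.03], [0.27, 2.55], [-1.08, 4.22], [0.17, 2.65], [-2.57, 2.57]. Speed limits (rad/s): [2.79, 2.79, 3.14, 3.14, 3.14, 3.14].

## Interface

Orientations are given as a unit quaternion [x, y, z, w].
In Python, from station import ctrl gives the robot as it stands.
- The arm moves only by the shell command python3 -m jog 'ROWS'. ROWS is JSON, a list of rows, each an object of numbers: "fingers": the closure, from 0 (fully open) to 1 (shut); "tx", "ty", "tz": the shift along the world's x, y, z in m; "wx", "wy", "wz": the turn, a rotation vector about the world's x, y, z in rad. A call has 1 to 12 rows; each row shifts and turns the commanded pose from where the row before left it; what a row does not reach is not made up. A row lasts 1/8 s, in which the tool goes at most 62.5 mm and 10.7 degrees, less where a joint would pass 70% of its speed; a pose out of reach is approached as far as the arm can. A call with a gripper value outside its range is refused whole. The fingers move at their own pace and stop on an object; the grip force is fixed at half the most. Time passes only in rows, so rows that do not move let the fingers close. It gives the time, the measured TCP pose, the force, the opening and the grip force at its end, in the units of the state.
- ctrl.state(): the state, without advancing time (a new reading comes with each control period).
- ctrl.snapshot(name): name is "scene" or "side" or "wrist"; returns a dict with "image" (384x512x3 uint8, red, green, blue), "K" (3x3 intrinsics, pixels), "distortion" ([k1, k2, p1, p2, k3] as OpenCV has them; the pictures are not rectified), "rvec" (rotation vector, rad) and "tvec" (3), from world to camera coordinates, as OpenCV has them; the wrist camera has in their place "T_tool_cam" (4x4, takes a point from camera to tool coordinates, whose origin is the TCP and whose axes are the flange's). Camera axes: x right, y down, z forward; pixel columns grow to the right and rows downward; lengths in mm; the calibration is good to about 2 mm. A picture is of the moment at which its call begins: read the wrist's pose just before it. There is no depth.
- ctrl.hand_in(): hands the job in; it is judged then, once.
The state is a dict: "time": time; "qpos": joint angles; "dq": joint speeds; "joint_torque": joint torques, N m; "position": TCP position; "eef_rot": TCP orientation; "ft_force": force on the tool from outside, world axes, zero at the start; "moment": the same for the moment, N m; "finger_gap": opening from 0.0 (shut) to 1.0 (fully open); "grasp_force": force on a finger pad.
Only numpy, scipy, OpenCV 4.12 (cv2) and the standard library are available. Lean on these libraries where they do the work, as an engineer would, in place of code of your own. Each camera call takes 0.05 s, during which the arm holds its last target. There are 200 camera calls.

## Task

Crack the pecan on the chopping board with the nutcracker: lay the open cracker flat on the board so that the nut lies between its jaws and let go of it, then take both handles together and squeeze gradually until the shell gives, and stop there so that the kernel is not crushed. Afterwards put the cracker back down flat on the table beside the board, leave the cracked nut lying on the board, and do not disturb the tongs, the tub or the bowl of nuts.

Things in the scene. Friction and masses are not known exactly. Their poses are not given: they have to be found in the camera images.
- cracker: nutcracker of grey cast metal, 0.22 kg, 164 mm long, 16 mm high, lying flat as an open V: two handles hinged at one end on an upright pin in a round boss 22 mm across, serrated jaws next to the pin. A weak spring holds it open. Origin: on the pin's axis at the underside; z up, x along the right handle to its free end, y towards the left handle, which mirrors the right one
- cracker_arm (a joint): opening angle of the nutcracker, rad: 0 with the handles parallel, 0.42 fully open at its stop, as it rests: the left handle's direction is the right handle's turned left by this angle. Closing it empty takes only 1.5 to 3 N at the grips, so pinching both handles shuts it
- right_carry (a point): point in the middle of the right handle's bar, 90 mm from the pin (cracker x 90, y -5.5 mm), 8 mm above the underside; axes as cracker. The bar is 9 mm wide (y -10 to -1 mm), 16 mm high, straight from x = 76 to 158 mm, rounded at the end. Held here by this one bar the cracker can be carried and stays open; about 40 mm are free to the left handle
- right_jaw (a point): middle of the right jaw's inner face, 41 mm from the pin (cracker x 41, y -6.5 mm), 8 mm above the underside. Recess from x = 18 to 64 mm, a shoulder at each end coming in to y = -1 mm, outer side at y = -14 mm. The nut's middle belongs 41 mm from the pin on the line that halves the V, its length along that line; the open jaws are 30 mm apart there
- right_grip (a point): point in the middle of the right handle's bar, 115 mm from the pin, 8 mm above the underside; axes as cracker. Over both handles it measures 68 mm here when open. Squeezed here, the jaws meet the nut at a width of 36 to 54 mm (by its girth); the shell gives some 4 to 6 mm further on, the force dropping by a third to two thirds, and about 7 mm past that the kernel begins to crumble
- left_grip (a point): the same point on the left handle, 115 mm from the pin, 8 mm above the underside; x along the left handle to its free end, y away from the right handle
- pecan: whole brown pecan, 38 mm long, 19.5 to 24.5 mm in girth (differs from nut to nut), 21 mm high, 14 g, lying on the board on a flattened side. Origin at its underside below the middle (the middle of its girth may be 1.3 mm to one side); x along its length, z up. Squeezed across, it holds up to about 18 N at the nut (7 to 10 N at the grips), then gives; the kernel crumbles from 26 N at the nut (11 N at the grips)
- pecan_mid (a point): middle of the pecan, on its long axis, 10.5 mm above its underside; axes as pecan
- pecan_shell (a joint): how far the pecan's shell has been pressed in, m: under 0.0003 while whole, about 0.0012 right after it has given, 0.0022 at most; it stays there. A flap of shell then stands open on top and shows the pale kernel
- pecan_kernel (a joint): how far the kernel has been crumbled, m: 0 untouched, 0.001 crushed
- board: fixed light wooden chopping board, 200 mm (x) by 240 mm (y), 15 mm thick; origin at the centre of its underside, its top 15 mm above the table
- tongs: bystander: steel serving tongs with black tips lying flat, 270 mm long, up to 60 mm wide; origin at the hinged end, x along them
- tub: bystander: closed white dairy tub, 98 mm across, 109 mm high; origin at the centre of its underside
- nut_bowl: bystander: white bowl of whole pecans, 136 mm across, 55 mm high; origin at the centre of its underside
There are look-alikes about, which are no part of the job. There is more than one size of the cracker; the job needs the smallest.

How it is judged (in metres and radians):
On the way, in this order (a step that is already met when the one before it is completed fails the run):
1. the cracker lies flat on the board, let go, with the whole nut between its jaws (x of pecan_mid in the frame of cracker between 0.028 and 0.054 m and y of pecan_mid in the frame of cracker above 0 m and y of pecan_mid in the frame of left_grip below -0.005 m and height (world z) of cracker between 0.01 and 0.02 m and angle between cracker's own z axis and vertical below 0.1 rad and contact force between each of the arm, the fingers and cracker below 0.1 N and value of joint pecan_shell below 0.0005 m), for 0.2 s.
2. the handles are squeezed by the fingers and the jaws bear on the nut, its shell still whole (x of pecan_mid in the frame of cracker between 0.028 and 0.054 m and contact force between cracker and pecan above 3 N and contact force between the fingers and cracker above 2 N and value of joint pecan_shell below 0.0005 m), for 0.02 s.
3. the shell has given between the jaws (x of pecan_mid in the frame of cracker between 0.028 and 0.054 m and value of joint pecan_shell above 0.0008 m), for 0.1 s.
At the end, for the whole second after the job is handed in: The pecan's shell has given (pressed in by over 0.8 mm) and the nut lies at rest on the board; the cracker lies flat and at rest on the table itself, clear of the board's top, its pin within 0.5 m of the board's centre (value of joint pecan_shell above 0.0008 m and height (world z) of cracker between -0.005 and 0.006 m and angle between cracker's own z axis and vertical below 0.05 rad and horizontal distance between cracker and board below 0.5 m and linear speed of each of cracker, pecan below 0.02 m/s and x of pecan in the frame of board between -0.1 and 0.1 m and y of pecan in the frame of board between -0.12 and 0.12 m and z of pecan in the frame of board between 0.01 and 0.04 m); the robot touches nothing.
It fails at once if the kernel is crushed (crumbled by more than 1 mm) (value of joint pecan_kernel above 0.001 m).
It fails at once if the pair of tongs is moved more than 20 mm or tipped (distance of tongs from where it was at the start of the episode above 0.02 m or angle between tongs's own z axis and vertical above 0.3 rad).
It fails at once if the tub is moved more than 20 mm or tipped (distance of tub from where it was at the start of the episode above 0.02 m or angle between tub's own z axis and vertical above 0.3 rad).
It fails at once if the bowl of nuts is moved more than 20 mm or tipped (distance of nut_bowl from where it was at the start of the episode above 0.02 m or angle between nut_bowl's own z axis and vertical above 0.3 rad).
It also fails if it takes over 72 s, if anything falls off the work surface, if the arm or the gripper's body presses on something with over 40 N, if the wrist force passes 120 N, or if a joint passes its speed limit or range.

## Working session

There is one attempt and no reset: what is moved stays moved. The work goes in short steps, Python scripts to look and compute and a shell command to move; the robot and the scene stay as the last step left them, time stands still between calls to the robot, and variables do not carry over. Pictures are saved under pics/ and viewed, at most 10 in all, crops included, and the job is handed in when it is done.

```bash
mkdir -p pics; ls
python3 - <<'E'
from station import ctrl
import cv2,pickle,numpy as np
s=ctrl.state();print(s)
d={}
for n in("scene","side","wrist"):
    d[n]=ctrl.snapshot(n);print(n,{k:np.round(v,4).tolist() for k,v in d[n].items() if k!="image"})
pickle.dump((s,d),open("s0.pkl","wb"))
cv2.imwrite("pics/a.png",cv2.resize(d["scene"]["image"][:,:,::-1],(800,600),interpolation=cv2.INTER_CUBIC))
cv2.imwrite("pics/b.png",cv2.resize(d["wrist"]["image"][:,:,::-1],(800,600),interpolation=cv2.INTER_CUBIC))
E
```

```text
pics
{'time': 0.0, 'qpos': array([-1.03105144e-01,  8.79352576e-02,  1.37225746e+00, -1.54138957e-05,
        1.68360131e+00, -1.03147409e-01]), 'dq': array([-5.02162203e-06,  1.33546143e-04, -6.97691254e-04, -1.70767877e-03,
       -7.10784563e-04, -7.32323484e-04]), 'joint_torque': array([ 1.28542815e-03, -3.40182602e+01, -3.02423716e+01,  7.18220207e-02,
        3.29729996e-02, -1.13141955e-04]), 'position': array([5.49443818e+02, 4.47017753e-02, 2.04313354e+02]), 'eef_rot': array([ 7.07092017e-01,  7.07120688e-01, -6.99991900e-04, -8.49460878e-04]), 'ft_force': array([-0.79087577, -0.24933205,  1.18676769]), 'moment': array([ 0.01901351,  0.01210692, -0.01175441]), 'grasp_force': 0.0, 'finger_gap': 1.0008754971552474}
scene {'K': [[361.3998, 0.0, 256.9743], [0.0, 361.3998, 189.5883], [0.0, 0.0, 1.0]], 'distortion': [-0.0289, 0.0, 0.0, 0.0, 0.0], 'rvec': [1.7149, 1.7721, -0.7458], 'tvec': [17.1081, -272.6081, 1364.3744]}
side {'K': [[365.9069, 0.0, 261.4404], [0.0, 365.9069, 199.5707], [0.0, 0.0, 1.0]], 'distortion': [-0.0903, 0.0, 0.0, 0.0, 0.0], 'rvec': [2.2564, -0.7147, 0.3068], 'tvec': [-406.6122, 231.0697, 954.4452]}
wrist {'K': [[325.3971, 0.0, 251.5089], [0.0, 325.3971, 192.3568], [0.0, 0.0, 1.0]], 'distortion': [-0.017, 0.0, 0.0, 0.0, 0.0], 'T_tool_cam': [[0.0002, -0.9654, -0.2609, 75.7885], [1.0, 0.0003, -0.0004, -1.4631], [0.0004, -0.2609, 0.9654, -180.5523], [0.0, 0.0, 0.0, 1.0]]}
```

View pics/a.png

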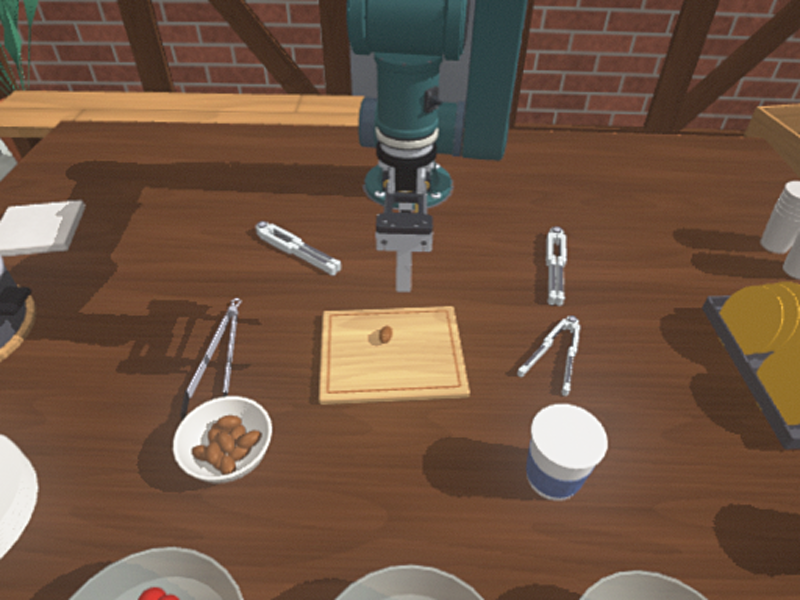

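View pics/b.png

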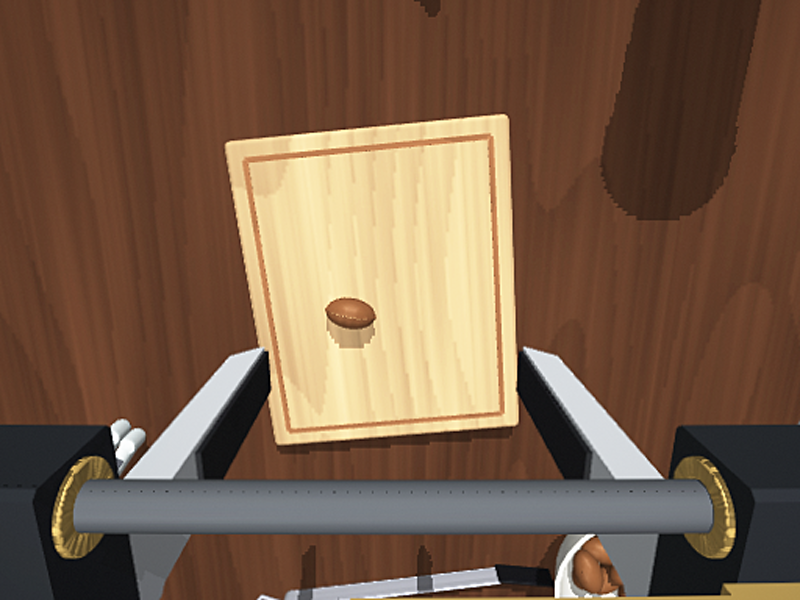

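```bash
cat > h.py <<'E'
import cv2,numpy as np
from scipy.spatial.transform import Rotation as R
def cam(sn,st=None):
    if "rvec" in sn:
        Rm=cv2.Rodrigues(np.array(sn["rvec"],float))[0]; return Rm.T,-Rm.T@np.array(sn["tvec"],float).ravel()
    T=np.array(sn["T_tool_cam"]);Rt=R.from_quat(st["eef_rot"]).as_matrix()
    return Rt@T[:3,:3],Rt@T[:3,3]+st["position"]
def ray(sn,px,st=None):
    A,c=cam(sn,st)
    u=cv2.undistortPoints(np.array(px,float).reshape(-1,1,2),np.array(sn["K"]),np.array(sn["distortion"])).reshape(-1,2)
    return c,np.c_[u,np.ones(len(u))]@A.T
def plane(sn,px,z,st=None):
    c,d=ray(sn,px,st); return c+d*((z-c[2])/d[:,2])[:,None]
def proj(sn,P,st=None):
    A,c=cam(sn,st); q=(np.array(P,float).reshape(-1,3)-c)@A
    return cv2.projectPoints(q,np.zeros(3),np.zeros(3),np.array(sn["K"]),np.array(sn["distortion"]))[0].reshape(-1,2)
def grey(im,lo=95):
    h=cv2.cvtColor(im,cv2.COLOR_RGB2HSV); return ((h[...,1]<60)&(h[...,2]>lo)).astype(np.uint8)
def brown(im,lo=0):
    h=cv2.cvtColor(im,cv2.COLOR_RGB2HSV); return h
E
python3 - <<'E'
import pickle,cv2,numpy as np
from h import *
s,d=pickle.load(open("s0.pkl","rb"))
sc=d["scene"];im=sc["image"]
f=lambda p:np.array(p)*.64
for n,p in dict(Vpin=(572,322),Vl=(566,390),Vr=(520,374),c1a=(262,228),c1b=(337,270),c2a=(557,231),c2b=(556,301),tongs=(236,300),bowl=(222,438),tub=(567,435)).items():
    print(n,plane(sc,f(p),8)[0].round(0))
print("board",plane(sc,[f(p) for p in((323,312),(455,308),(468,394),(320,402))],15).round(0).tolist())
print("board w",plane(d["wrist"],[f(p) for p in((227,143),(507,115),(518,425),(277,443))],15,s).round(0).tolist())
print("pecan w",plane(d["wrist"],[f(p) for p in((326,308),(375,319))],25,s).round(0).tolist())
m=grey(im,110);n,l,st,ce=cv2.connectedComponentsWithStats(m)
for i in range(1,n):
    if st[i,4]>60 and 200<ce[i,1]<270: print(st[i],ce[i])
cr=im[195:260,320:385,::-1];side=d["side"]["image"][:,:,::-1]
a=cv2.resize(cr,(400,400),interpolation=cv2.INTER_CUBIC);b=cv2.resize(side,(400,300))
b=cv2.copyMakeBorder(b,0,100,0,0,cv2.BORDER_CONSTANT)
cv2.imwrite("pics/c.png",np.hstack([a,b]))
E
```

```text
Vpin [459. 305.   8.]
Vl [613. 266.   8.]
Vr [583. 195.   8.]
c1a [ 203. -313.    8.]
c1b [ 334. -136.    8.]
c2a [185. 325.   8.]
c2b [405. 285.   8.]
tongs [ 427. -315.    8.]
bowl [ 722. -266.    8.]
tub [698. 252.   8.]
board [[459.0, -147.0, 15.0], [439.0, 93.0, 15.0], [632.0, 106.0, 15.0], [656.0, -127.0, 15.0]]
board w [[432.0, 90.0, 15.0], [626.0, 108.0, 15.0], [648.0, -128.0, 15.0], [453.0, -145.0, 15.0]]
pecan w [[498.0, -27.0, 25.0], [534.0, -36.0, 25.0]]
[120 191  35  64 467] [139.49892934 223.53319058]
[331 202  41  52 485] [357.00412371 223.83298969]
```

View pics/c.png

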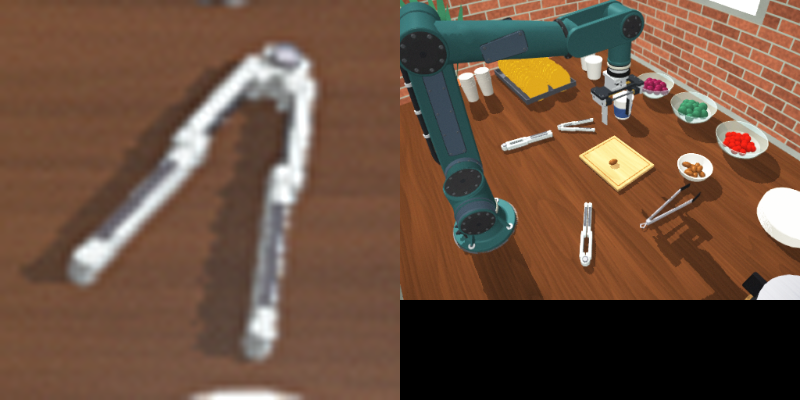

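Candidates (800x600 scene picture): an open V at (550,350), about 160 mm pin to end; a closed cracker at (297,247), about 220 mm; another at (556,265), about 220 mm; and the tongs at (215,350). The crop shows the V has its boss at the top, with the right handle going lower-left and the left handle straight down. Its size fits the smallest cracker, so I'm choosing it. The target nut lies on the board at (386,334), and the nuts in the bowl aren't part of the job. Next I move above the right handle.

```bash
python3 -m jog '[{"tx":-0.006,"ty":0.048,"tz":-0.01,"wz":0.174},{"tx":-0.006,"ty":0.048,"tz":-0.01,"wz":0.174},{"tx":-0.006,"ty":0.048,"tz":-0.01,"wz":0.174},{"tx":-0.006,"ty":0.048,"tz":-0.01,"wz":0.174},{"tx":-0.006,"ty":0.048,"tz":-0.01,"wz":0.174},{},{}]'
python3 - <<'E'
from station import ctrl
from h import *
import pickle
s=ctrl.state();w=ctrl.snapshot("wrist");pickle.dump((s,w),open("s1.pkl","wb"))
print(s["position"],s["eef_rot"])
cv2.imwrite("pics/d.png",cv2.resize(w["image"][:,:,::-1],(800,600),interpolation=cv2.INTER_CUBIC))
E
```

```text
[5.49595237e+02 1.98896022e-02 2.04571126e+02] [ 7.07118728e-01  7.07094327e-01 -5.50315739e-04 -6.43808586e-04]schema error: expected keys fingers, tx, ty, tz, wx, wy, wz
```

View pics/d.png

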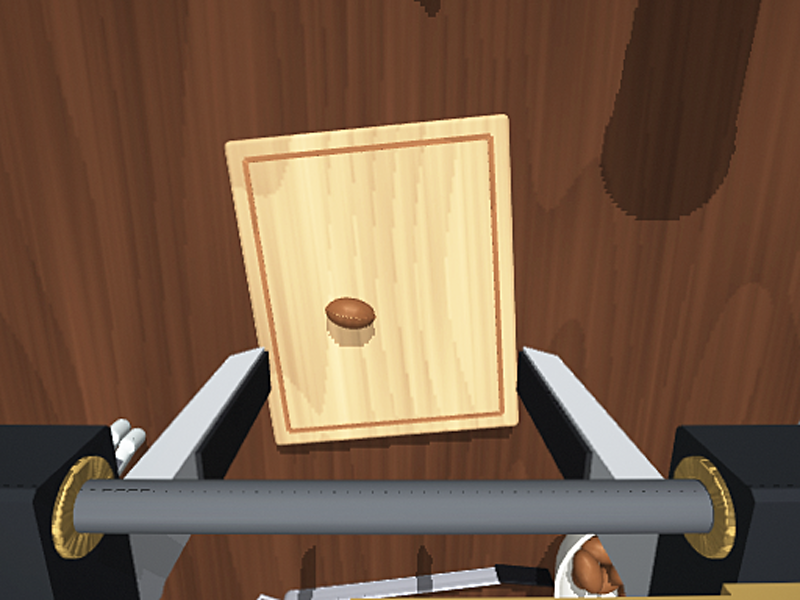

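The picture is unchanged because the move was refused: each row needs all seven keys.

```bash
python3 -m jog '[{"fingers":0,"tx":-0.006,"ty":0.048,"tz":-0.01,"wx":0,"wy":0,"wz":0.174},{"fingers":0,"tx":-0.006,"ty":0.048,"tz":-0.01,"wx":0,"wy":0,"wz":0.174},{"fingers":0,"tx":-0.006,"ty":0.048,"tz":-0.01,"wx":0,"wy":0,"wz":0.174},{"fingers":0,"tx":-0.006,"ty":0.048,"tz":-0.01,"wx":0,"wy":0,"wz":0.174},{"fingers":0,"tx":-0.006,"ty":0.048,"tz":-0.01,"wx":0,"wy":0,"wz":0.174},{"fingers":0,"tx":0,"ty":0,"tz":0,"wx":0,"wy":0,"wz":0},{"fingers":0,"tx":0,"ty":0,"tz":0,"wx":0,"wy":0,"wz":0}]'
python3 - <<'E'
from station import ctrl
from h import *
import pickle
s=ctrl.state();w=ctrl.snapshot("wrist");pickle.dump((s,w),open("s1.pkl","wb"))
print(s["position"],s["eef_rot"])
cv2.imwrite("pics/e.png",cv2.resize(w["image"][:,:,::-1],(800,600),interpolation=cv2.INTER_CUBIC))
E
```

```text
time: 1.08
position: [520.0, 239.6, 155.3]
eef_rot: [0.344, 0.939, -0.0, 0.0]
ft_force: [0.4, -0.3, -0.7]
finger_gap: 1.001
grasp_force: 0.0
[520.01323506 239.63760723 155.32934134] [ 3.43568297e-01  9.39127612e-01 -3.85211013e-04  6.73301876e-05]
```

View pics/e.png

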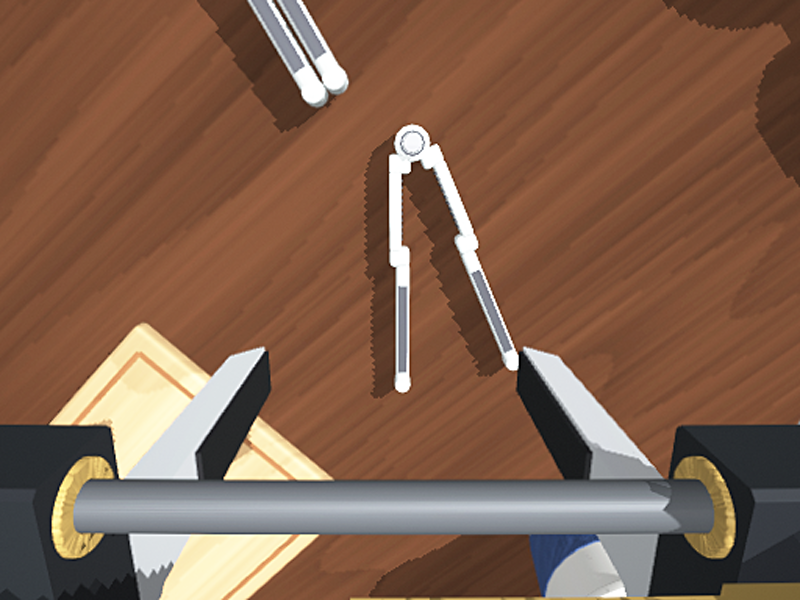

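The wrist view shows the pin at (412,142), the right handle's bar vertical from (403,290) to (403,385), and the left handle ending at (512,360). The handle is already almost aligned with the tool.

```bash
cat > meas.py <<'E'
from h import *
def cracker(s,w,zb,roi,g=0.9,show=True):
    """zb: height of underside. roi in full-res px (x0,y0,x1,y1)"""
    im=w["image"];h=cv2.cvtColor(im,cv2.COLOR_RGB2HSV)
    m=((h[...,1]<70)&(h[...,2]>105)).astype(np.uint8);k=np.zeros_like(m);x0,y0,x1,y1=roi;k[y0:y1,x0:x1]=1;m*=k
    n,l,st,ce=cv2.connectedComponentsWithStats(m);i=1+np.argmax(st[1:,4]);
    ys,xs=np.nonzero(l==i);P=plane(w,np.c_[xs,ys],zb+16,s)[:,:2];return P
E
python3 - <<'E'
import pickle
from meas import *
s,w=pickle.load(open("s1.pkl","rb"));f=.64
pin=plane(w,[[412*f,142*f]],16,s)[0,:2];print("pin",pin)
P=cracker(s,w,0,(235,75,340,255))
d=np.linalg.norm(P-pin,axis=1);print("len",d.max(),"n",len(P))
a=np.arctan2(*(P-pin).T[::-1])
sel=(d>85)&(d<150);mid=np.median(a[sel])
for nm,q in(("right",sel&(a<mid)),("left",sel&(a>mid))):
    c=P[q].mean(0);v=np.linalg.svd(P[q]-c)[2][0];v*=np.sign(v@(c-pin));print(nm,"ctr",c,"ang",np.degrees(np.arctan2(v[1],v[0])),"d",np.linalg.norm(c-pin))
    cr=pin+v*90;off=(c-pin)-v*((c-pin)@v);print(" carry pt",cr+off, "off",np.linalg.norm(off))
Rt=R.from_quat(s["eef_rot"]).as_matrix();print("tool x ang",np.degrees(np.arctan2(Rt[1,0],Rt[0,0])))
E
```

```text
pin [458.40109283 305.20655038]
len 163.2202604962987 n 3390
right ctr [545.10722971 227.83281106] ang -43.10348356140194 d 116.20950783015095
 carry pt [525.99498355 245.7199144 ] off 2.755707201480707
left ctr [571.7179691  277.89298559] ang -15.951605901113485 d 116.56219484877501
 carry pt [546.27685727 285.16485731] off 4.8805159544994945
tool x ang 139.81115685291624
```

```bash
python3 -m jog '[{"fingers":0.75,"tx":0.0035,"ty":0.004,"tz":-0.03,"wx":0,"wy":0,"wz":0},{"fingers":0.75,"tx":0,"ty":0,"tz":-0.03,"wx":0,"wy":0,"wz":0},{"fingers":0.75,"tx":0,"ty":0,"tz":-0.03,"wx":0,"wy":0,"wz":0},{"fingers":0.75,"tx":0,"ty":0,"tz":0,"wx":0,"wy":0,"wz":0},{"fingers":0.75,"tx":0,"ty":0,"tz":0,"wx":0,"wy":0,"wz":0},{"fingers":0.75,"tx":0,"ty":0,"tz":0,"wx":0,"wy":0,"wz":0}]'
python3 - <<'E'
from station import ctrl
from h import *
s=ctrl.state();w=ctrl.snapshot("wrist")
cv2.imwrite("pics/f.png",cv2.resize(w["image"][:,:,::-1],(800,600),interpolation=cv2.INTER_CUBIC))
E
```

```text
time: 1.88
position: [524.9, 244.1, 67.7]
eef_rot: [0.344, 0.939, 0.001, 0.001]
ft_force: [1.1, -0.4, 0.9]
finger_gap: 0.396
grasp_force: 0.0
```

View pics/f.png

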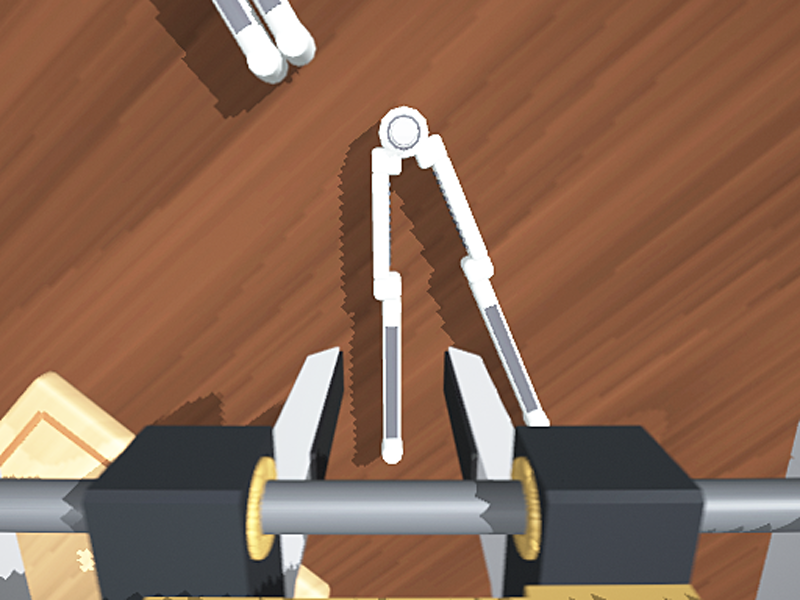

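The bar is at column 391 and the fingertip midpoint at 394, so it is centred. I let the fingers narrow further, then descend and grip.

```bash
python3 -m jog '[{"fingers":0.75,"tx":0,"ty":0,"tz":0,"wx":0,"wy":0,"wz":0},{"fingers":0.75,"tx":0,"ty":0,"tz":0,"wx":0,"wy":0,"wz":0},{"fingers":0.75,"tx":0,"ty":0,"tz":-0.03,"wx":0,"wy":0,"wz":0},{"fingers":0.75,"tx":0,"ty":0,"tz":-0.02,"wx":0,"wy":0,"wz":0},{"fingers":0.75,"tx":0,"ty":0,"tz":-0.014,"wx":0,"wy":0,"wz":0},{"fingers":0.75,"tx":0,"ty":0,"tz":0,"wx":0,"wy":0,"wz":0}]'; python3 -m jog '[{"fingers":0.85,"tx":0,"ty":0,"tz":0,"wx":0,"wy":0,"wz":0},{"fingers":0.9,"tx":0,"ty":0,"tz":0,"wx":0,"wy":0,"wz":0},{"fingers":1,"tx":0,"ty":0,"tz":0,"wx":0,"wy":0,"wz":0},{"fingers":1,"tx":0,"ty":0,"tz":0,"wx":0,"wy":0,"wz":0},{"fingers":1,"tx":0,"ty":0,"tz":0,"wx":0,"wy":0,"wz":0}]'
```

```text
time: 2.68
position: [523.6, 244.1, 1.4]
eef_rot: [0.343, 0.939, 0.0, 0.0]
ft_force: [0.2, -0.4, -0.4]
finger_gap: 0.255
grasp_force: 0.0
time: 3.3
position: [523.7, 244.1, 1.8]
eef_rot: [0.343, 0.939, 0.0, 0.0]
ft_force: [-0.8, -0.2, 1.0]
finger_gap: 0.091
grasp_force: 30.0
```

```bash
python3 -m jog '[{"fingers":1,"tx":0,"ty":0,"tz":0.02,"wx":0,"wy":0,"wz":0},{"fingers":1,"tx":0,"ty":0,"tz":0.03,"wx":0,"wy":0,"wz":0},{"fingers":1,"tx":0.003,"ty":-0.03,"tz":0.03,"wx":0,"wy":0,"wz":0.03},{"fingers":1,"tx":0.004,"ty":-0.04,"tz":0,"wx":0,"wy":0,"wz":0.03},{"fingers":1,"tx":0.004,"ty":-0.04,"tz":0,"wx":0,"wy":0,"wz":0.03},{"fingers":1,"tx":0.004,"ty":-0.04,"tz":0,"wx":0,"wy":0,"wz":0.03},{"fingers":1,"tx":0.004,"ty":-0.04,"tz":0,"wx":0,"wy":0,"wz":0.03},{"fingers":1,"tx":0.004,"ty":-0.04,"tz":0,"wx":0,"wy":0,"wz":0.03},{"fingers":1,"tx":0.004,"ty":-0.04,"tz":0,"wx":0,"wy":0,"wz":0.03},{"fingers":1,"tx":0.004,"ty":-0.04,"tz":0,"wx":0,"wy":0,"wz":0.03},{"fingers":1,"tx":0,"ty":0,"tz":0,"wx":0,"wy":0,"wz":0},{"fingers":1,"tx":0,"ty":0,"tz":0,"wx":0,"wy":0,"wz":0}]'
python3 - <<'E'
from station import ctrl
from h import *
import pickle
s=ctrl.state();w=ctrl.snapshot("wrist");pickle.dump((s,w,ctrl.snapshot("scene"),ctrl.snapshot("side")),open("s2.pkl","wb"))
print(s["position"],s["ft_force"],s["finger_gap"])
cv2.imwrite("pics/g.png",cv2.resize(w["image"][:,:,::-1],(800,600),interpolation=cv2.INTER_CUBIC))
E
```

```text
time: 4.8
position: [553.9, -65.6, 80.7]
eef_rot: [0.229, 0.974, 0.0, -0.001]
ft_force: [0.2, 0.2, -2.9]
finger_gap: 0.091
grasp_force: 30.0
[553.91290451 -65.57665623  80.68373129] [ 0.15507381  0.19605406 -2.9413552 ] 0.09123539805077074
```

View pics/g.png

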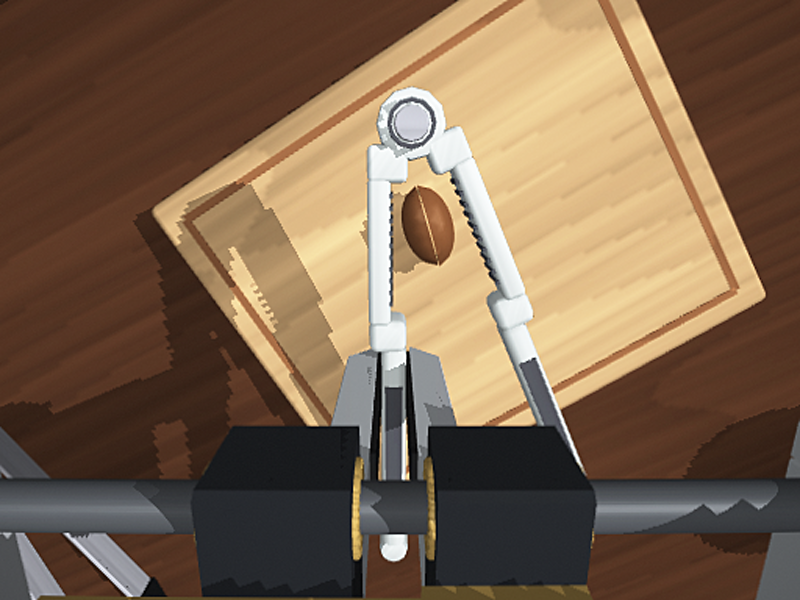

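Wrist view: the cracker is held open with its pin at (411,122). The nut's centre is at (428,225), with its ends at (416,187) and (438,265), nearly between the jaws already. Next I compute the residual.

Run:
```python
import pickle
from h import *
s,w,sc,sd=pickle.load(open("s2.pkl","rb"));f=.64
h=cv2.cvtColor(w["image"],cv2.COLOR_RGB2HSV);m=np.zeros(h.shape[:2],np.uint8)
sub=h[112:178,245:300];m[112:178,245:300]=(sub[...,1]>140)&(sub[...,0]<14)&(sub[...,2]<190)
n,l,st,ce=cv2.connectedComponentsWithStats(m);i=1+np.argmax(st[1:,4]);print("nut px",st[i],ce[i]/f)
ys,xs=np.nonzero(l==i);P=plane(w,np.c_[xs,ys],25.5,s)[:,:2]
(c,sz,a)=cv2.minAreaRect(P.astype(np.float32));v=np.linalg.svd(P-P.mean(0))[2][0];v*=np.sign(v[0])
print("nut",P.mean(0),c,sz,"axis",np.degrees(np.arctan2(v[1],v[0])))
Rt=R.from_quat(s["eef_rot"]).as_matrix();zt=s["position"][2]
print("tool x",np.degrees(np.arctan2(Rt[1,0],Rt[0,0])))
pin=plane(w,[[411*f,122*f]],zt+14.5,s)[0];print("pin",pin, "in tool",(pin-s["position"])@Rt)
# right bar edges & end in tool frame
for p in((411,122),(393,560),(382,375),(406,375),(370,160),(370,340)):
    print(p,((plane(w,[np.array(p)*f],zt+14.5,s)[0]-s["position"])@Rt).round(1))
# nut from scene & side
for nm,S in(("scene",sc),("side",sd)):
    q=proj(S,[[*P.mean(0),25.5]])[0];hh=cv2.cvtColor(S["image"],cv2.COLOR_RGB2HSV);x,y=q.astype(int);r=12
    sub=hh[y-r:y+r,x-r:x+r];mm=(sub[...,1]>140)&(sub[...,0]<14)&(sub[...,2]<190);Y,X=np.nonzero(mm)
    if len(X): print(nm,len(X),q,plane(S,[[X.mean()+x-r,Y.mean()+y-r]],25.5)[0])
```

```text
nut px [257 120  23  49 591] [416.43136633 227.79187817]
nut [515.12868954 -34.9252371 ] (515.2000732421875, -35.650115966796875) (10.862462043762207, 36.15592956542969) axis -9.344280390946112
tool x 153.56645257111373
pin [475.8759774  -21.35916887  95.18373129] in tool [ 89.5893976    4.85951908 -14.32909951]
(411, 122) [ 89.6   4.9 -14.3]
(393, 560) [-73.6  -0.7 -14.6]
(382, 375) [  5.1  -4.6 -14.5]
(406, 375) [  5.1   3.9 -14.5]
(370, 160) [ 78.2  -8.  -14.4]
(370, 340) [ 18.2  -8.7 -14.5]
scene 9 [245.2924187  212.99261491] [517.96483775 -34.07316004  25.5       ]
side 28 [272.52738969 208.04614041] [515.9037491  -34.84886064  25.5       ]
```

```bash
cat > nut.py <<'E'
from h import *
def nut(S,roi,s=None,z=25.5):
    x0,y0,x1,y1=roi;h=cv2.cvtColor(S["image"],cv2.COLOR_RGB2HSV).astype(int)[y0:y1,x0:x1]
    mm=((h[...,1]>125)&(h[...,0]<14)&(h[...,2]>50)).astype(np.uint8)
    mm=cv2.morphologyEx(mm,cv2.MORPH_CLOSE,np.ones((3,3)))
    n,l,st,ce=cv2.connectedComponentsWithStats(mm);i=1+np.argmax(st[1:,4])
    ct=max(cv2.findContours((l==i).astype(np.uint8),0,1)[0],key=len).reshape(-1,2)+[x0,y0]
    P=plane(S,ct,z,s)[:,:2].astype(np.float32);c,sz,a=cv2.minAreaRect(P)
    b=cv2.boxPoints((c,sz,a));e=max((b[1]-b[0],b[2]-b[1]),key=np.linalg.norm);e=e*np.sign(e[0])
    return np.array(c),sorted(sz),np.degrees(np.arctan2(e[1],e[0])),st[i]
E
python3 - <<'E'
import pickle
from nut import *
s,w,sc,sd=pickle.load(open("s2.pkl","rb"))
c,sz,a,st=nut(w,(245,112,300,178),s);print("wrist",c,sz,a,st)
s0,d=pickle.load(open("s0.pkl","rb"))
print("wrist0",nut(d["wrist"],(203,185,246,215),s0))
a4=np.radians(-26.43);X=np.array([np.cos(a4),np.sin(a4)]);Y=np.array([-X[1],X[0]])
pin=np.array([475.9,-21.4]);q=c-pin;print("nut in cracker",q@X,q@Y,"target",41*np.cos(.21),41*np.sin(.21))
pts=plane(w,np.array([(428,225),(416,187),(438,265),(401,222),(455,232)])*.64,25.5,s)[:,:2];print(pts.round(1),(pts-pin)@np.c_[X,Y])
E
```

```text
wrist [516.59771729 -29.9468689 ] [22.46995735168457, 37.533145904541016] -7.7035623 [  12    7   34   51 1263]
wrist0 (array([515.79455566, -30.46989822]), [21.614912033081055, 36.75107192993164], np.float32(0.069124416), array([  5,   6,  33,  19, 474], dtype=int32))
nut in cracker 40.2481906262049 10.46118117006255 target 40.09926750369008 8.546855893690081
[[516.3 -29.6]
 [498.3 -27.1]
 [535.3 -33.4]
 [509.5 -40.1]
 [524.8 -19.7]] [[39.7786665  10.65826253]
 [22.60401249  4.91380601]
 [58.56816895 15.70759651]
 [38.40286281 -1.82536217]
 [43.00686324 23.24192975]]
```

```bash
python3 -m jog '[{"fingers":1,"tx":0.004,"ty":0.005,"tz":0,"wx":0,"wy":0,"wz":0.087},{"fingers":1,"tx":0,"ty":0,"tz":-0.02,"wx":0,"wy":0,"wz":0},{"fingers":1,"tx":0,"ty":0,"tz":-0.018,"wx":0,"wy":0,"wz":0},{"fingers":1,"tx":0,"ty":0,"tz":0,"wx":0,"wy":0,"wz":0},{"fingers":1,"tx":0,"ty":0,"tz":0,"wx":0,"wy":0,"wz":0}]'
cat > chk.py <<'E'
from station import ctrl
from nut import *
import pickle,sys
s=ctrl.state();w=ctrl.snapshot("wrist");pickle.dump((s,w),open(sys.argv[1]+".pkl","wb"))
Rt=R.from_quat(s["eef_rot"]).as_matrix();T=s["position"]
pin=T+Rt@[89.6,4.9,0];X=-Rt[:2,0];Y=Rt[:2,1];pin=pin[:2]
q=proj(w,[[516.5,-30,25.5]],s)[0].astype(int);print(q)
c,sz,a,st=nut(w,(q[0]-33,q[1]-38,q[0]+33,q[1]+38),s)
print(T,"nut",c,sz,a,st,"in cracker",(c-pin)@X,(c-pin)@Y,"bis",np.degrees(np.arctan2(X[1],X[0]))+12.03)
cv2.imwrite("pics/%s.png"%sys.argv[1],cv2.resize(w["image"][:,:,::-1],(800,600),interpolation=cv2.INTER_CUBIC))
E
python3 chk.py i
```

```text
time: 5.58
position: [558.7, -60.9, 43.8]
eef_rot: [0.186, 0.983, 0.0, 0.0]
ft_force: [0.5, -0.5, -2.1]
finger_gap: 0.091
grasp_force: 30.0
[274 149]
[558.73949333 -60.85622081  43.78996018] nut [516.35852051 -30.09804153] [22.673297882080078, 38.14630126953125] -10.122699 [  14    7   39   62 1762] in cracker 38.917485538868085 8.271791555054785 bis -9.372209092663438
```

View pics/i.png

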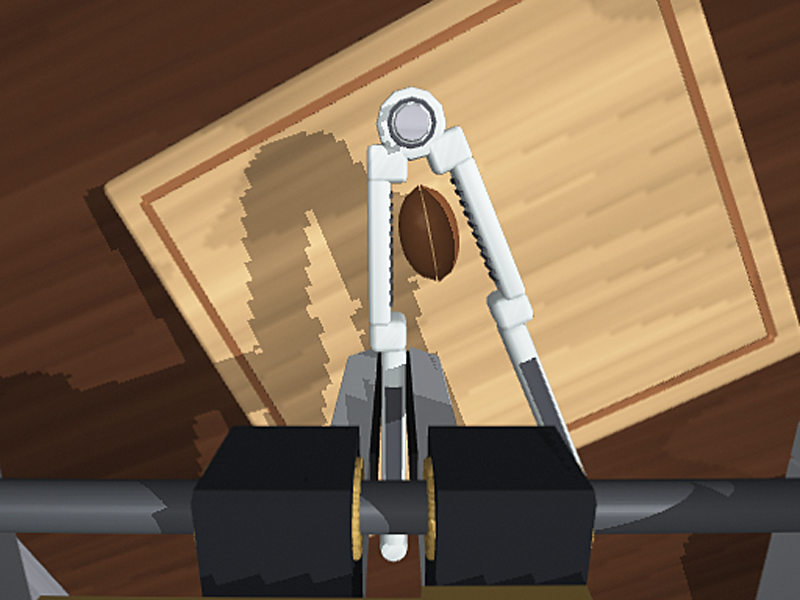

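The nut (centre about (430,232)) sits centred between the jaws. I lower 27 mm with a 1 mm correction.

```bash
python3 -m jog '[{"fingers":1,"tx":-0.001,"ty":0,"tz":-0.008,"wx":0,"wy":0,"wz":0},{"fingers":1,"tx":0,"ty":0,"tz":-0.008,"wx":0,"wy":0,"wz":0},{"fingers":1,"tx":0,"ty":0,"tz":-0.008,"wx":0,"wy":0,"wz":0},{"fingers":1,"tx":0,"ty":0,"tz":-0.0025,"wx":0,"wy":0,"wz":0},{"fingers":1,"tx":0,"ty":0,"tz":0,"wx":0,"wy":0,"wz":0},{"fingers":1,"tx":0,"ty":0,"tz":0,"wx":0,"wy":0,"wz":0}]'
```

```text
time: 6.38
position: [557.7, -61.0, 17.0]
eef_rot: [0.186, 0.983, 0.0, 0.0]
ft_force: [0.7, 0.0, -1.8]
finger_gap: 0.095
grasp_force: 30.0
```

```bash
python3 -m jog '[{"fingers":1,"tx":0,"ty":0,"tz":-0.0006,"wx":0,"wy":0,"wz":0},{"fingers":0.85,"tx":0,"ty":0,"tz":0,"wx":0,"wy":0,"wz":0},{"fingers":0.75,"tx":0,"ty":0,"tz":0,"wx":0,"wy":0,"wz":0},{"fingers":0.75,"tx":0,"ty":0,"tz":0,"wx":0,"wy":0,"wz":0},{"fingers":0.75,"tx":0,"ty":0,"tz":0,"wx":0,"wy":0,"wz":0}]'; python3 -m jog '[{"fingers":0.75,"tx":0,"ty":0,"tz":0.02,"wx":0,"wy":0,"wz":0},{"fingers":0.75,"tx":0,"ty":0,"tz":0.04,"wx":0,"wy":0,"wz":0},{"fingers":0,"tx":0,"ty":0,"tz":0,"wx":0,"wy":0,"wz":0},{"fingers":0,"tx":0,"ty":0,"tz":0,"wx":0,"wy":0,"wz":0},{"fingers":0,"tx":0,"ty":0,"tz":0,"wx":0,"wy":0,"wz":0},{"fingers":0,"tx":0,"ty":0,"tz":0,"wx":0,"wy":0,"wz":0}]'; python3 chk.py j
```

```text
time: 7.0
position: [557.6, -61.0, 16.5]
eef_rot: [0.186, 0.983, 0.0, 0.0]
ft_force: [-0.3, 0.2, 0.0]
finger_gap: 0.248
grasp_force: 0.0
time: 7.75
position: [556.7, -60.8, 75.0]
eef_rot: [0.186, 0.983, 0.0, -0.001]
ft_force: [0.1, -0.2, -0.1]
finger_gap: 0.638
grasp_force: 0.0
[272 146]
[556.68462007 -60.82011199  74.97099482] nut [516.40795898 -30.10522461] [22.543724060058594, 36.878440856933594] -19.771152 [  17   12   33   53 1320] in cracker 40.88949814599767 8.990268093503593 bis -9.382884308234312
```

View pics/j.png

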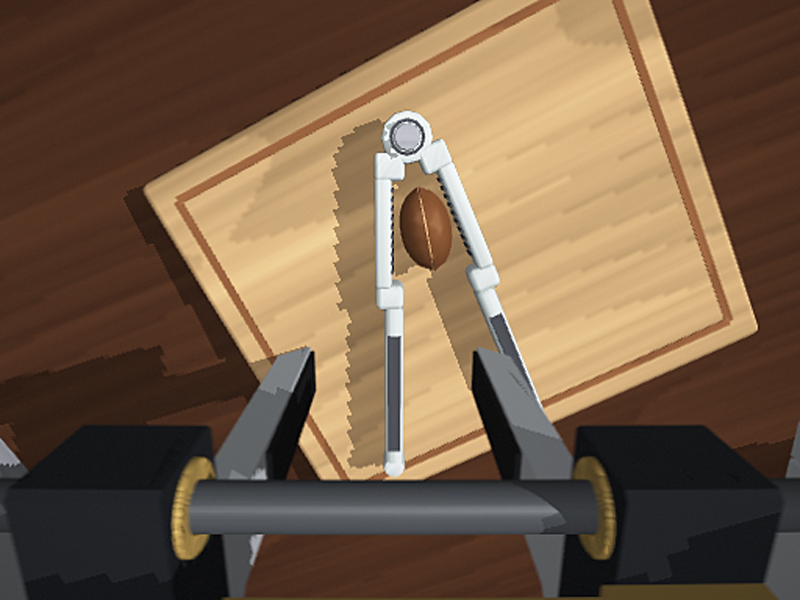

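Step 1 looks done: the cracker lies flat and released with the nut between its jaws (nut (426,228), pin (407,136)). I rotate onto the bisector, move to the grips and descend with the fingers fully open.

```bash
python3 -m jog '[{"fingers":0,"tx":0.0155,"ty":0.009,"tz":0,"wx":0,"wy":0,"wz":0.105},{"fingers":0,"tx":0.0155,"ty":0.009,"tz":0,"wx":0,"wy":0,"wz":0.105},{"fingers":0,"tx":0,"ty":0,"tz":0,"wx":0,"wy":0,"wz":0},{"fingers":0,"tx":0,"ty":0,"tz":0,"wx":0,"wy":0,"wz":0},{"fingers":0,"tx":0,"ty":0,"tz":-0.02,"wx":0,"wy":0,"wz":0},{"fingers":0,"tx":0,"ty":0,"tz":-0.02,"wx":0,"wy":0,"wz":0},{"fingers":0,"tx":0,"ty":0,"tz":-0.017,"wx":0,"wy":0,"wz":0},{"fingers":0,"tx":0,"ty":0,"tz":0,"wx":0,"wy":0,"wz":0}]'; python3 -m jog '[{"fingers":0.1,"tx":0,"ty":0,"tz":0,"wx":0,"wy":0,"wz":0},{"fingers":0.2,"tx":0,"ty":0,"tz":0,"wx":0,"wy":0,"wz":0},{"fingers":0.26,"tx":0,"ty":0,"tz":0,"wx":0,"wy":0,"wz":0},{"fingers":0.3,"tx":0,"ty":0,"tz":0,"wx":0,"wy":0,"wz":0},{"fingers":0.3,"tx":0,"ty":0,"tz":0,"wx":0,"wy":0,"wz":0},{"fingers":0.3,"tx":0,"ty":0,"tz":0,"wx":0,"wy":0,"wz":0}]'
```

```text
time: 8.8
position: [586.8, -43.0, 17.5]
eef_rot: [0.082, 0.997, 0.0, -0.002]
ft_force: [-1.2, -0.8, -0.1]
finger_gap: 1.0
grasp_force: 0.0
time: 9.55
position: [589.0, -43.0, 20.0]
eef_rot: [0.082, 0.997, 0.0, 0.001]
ft_force: [0.1, 1.3, 2.6]
finger_gap: 0.703
grasp_force: 1.2
```

```bash
python3 -m jog '[{"fingers":0.33,"tx":0,"ty":0,"tz":0,"wx":0,"wy":0,"wz":0},{"fingers":0.36,"tx":0,"ty":0,"tz":0,"wx":0,"wy":0,"wz":0},{"fingers":0.38,"tx":0,"ty":0,"tz":0,"wx":0,"wy":0,"wz":0},{"fingers":0.4,"tx":0,"ty":0,"tz":0,"wx":0,"wy":0,"wz":0},{"fingers":0.4,"tx":0,"ty":0,"tz":0,"wx":0,"wy":0,"wz":0}]'; for i in 1; do python3 -m jog '[{"fingers":0.41,"tx":0,"ty":0,"tz":0,"wx":0,"wy":0,"wz":0},{"fingers":0.42,"tx":0,"ty":0,"tz":0,"wx":0,"wy":0,"wz":0},{"fingers":0.42,"tx":0,"ty":0,"tz":0,"wx":0,"wy":0,"wz":0}]'; done;  python3 -m jog '[{"fingers":0.43,"tx":0,"ty":0,"tz":0,"wx":0,"wy":0,"wz":0},{"fingers":0.44,"tx":0,"ty":0,"tz":0,"wx":0,"wy":0,"wz":0},{"fingers":0.44,"tx":0,"ty":0,"tz":0,"wx":0,"wy":0,"wz":0}]'
```

```text
time: 10.18
position: [588.6, -43.1, 19.5]
eef_rot: [0.082, 0.997, -0.0, 0.0]
ft_force: [0.2, 0.1, 3.2]
finger_gap: 0.596
grasp_force: 2.2
time: 10.55
position: [588.5, -43.0, 19.4]
eef_rot: [0.082, 0.997, 0.0, 0.0]
ft_force: [1.2, 0.1, 3.7]
finger_gap: 0.581
grasp_force: 2.2
time: 10.92
position: [588.5, -43.0, 19.4]
eef_rot: [0.082, 0.997, 0.0, -0.0]
ft_force: [0.8, -0.6, 3.1]
finger_gap: 0.561
grasp_force: 2.2
```

```bash
python3 -m jog '[{"fingers":0.45,"tx":0,"ty":0,"tz":0,"wx":0,"wy":0,"wz":0},{"fingers":0.45,"tx":0,"ty":0,"tz":0,"wx":0,"wy":0,"wz":0},{"fingers":0.46,"tx":0,"ty":0,"tz":0,"wx":0,"wy":0,"wz":0},{"fingers":0.46,"tx":0,"ty":0,"tz":0,"wx":0,"wy":0,"wz":0}]' | tail -2; python3 -m jog '[{"fingers":0.47,"tx":0,"ty":0,"tz":0,"wx":0,"wy":0,"wz":0},{"fingers":0.47,"tx":0,"ty":0,"tz":0,"wx":0,"wy":0,"wz":0}]' | tail -2;  python3 -m jog '[{"fingers":0.48,"tx":0,"ty":0,"tz":0,"wx":0,"wy":0,"wz":0},{"fingers":0.48,"tx":0,"ty":0,"tz":0,"wx":0,"wy":0,"wz":0}]' | tail -2
```

```text
finger_gap: 0.542
grasp_force: 2.3
finger_gap: 0.529
grasp_force: 2.4
finger_gap: 0.523
grasp_force: 2.4
```

```bash
python3 -m jog '[{"fingers":0.49,"tx":0,"ty":0,"tz":0,"wx":0,"wy":0,"wz":0},{"fingers":0.49,"tx":0,"ty":0,"tz":0,"wx":0,"wy":0,"wz":0}]' | tail -2; python3 -m jog '[{"fingers":0.5,"tx":0,"ty":0,"tz":0,"wx":0,"wy":0,"wz":0},{"fingers":0.5,"tx":0,"ty":0,"tz":0,"wx":0,"wy":0,"wz":0}]' | tail -2;  python3 -m jog '[{"fingers":0.51,"tx":0,"ty":0,"tz":0,"wx":0,"wy":0,"wz":0},{"fingers":0.51,"tx":0,"ty":0,"tz":0,"wx":0,"wy":0,"wz":0}]' | tail -2
```

```text
finger_gap: 0.508
grasp_force: 2.4
finger_gap: 0.503
grasp_force: 2.5
finger_gap: 0.491
grasp_force: 2.8
```

```bash
python3 -m jog '[{"fingers":0.52,"tx":0,"ty":0,"tz":0,"wx":0,"wy":0,"wz":0},{"fingers":0.52,"tx":0,"ty":0,"tz":0,"wx":0,"wy":0,"wz":0}]' | tail -2; python3 -m jog '[{"fingers":0.53,"tx":0,"ty":0,"tz":0,"wx":0,"wy":0,"wz":0},{"fingers":0.53,"tx":0,"ty":0,"tz":0,"wx":0,"wy":0,"wz":0}]' | tail -2
```

```text
finger_gap: 0.48
grasp_force: 3.4
finger_gap: 0.47
grasp_force: 4.3
```

```bash
python3 -m jog '[{"fingers":0.535,"tx":0,"ty":0,"tz":0,"wx":0,"wy":0,"wz":0},{"fingers":0.535,"tx":0,"ty":0,"tz":0,"wx":0,"wy":0,"wz":0}]' | tail -2; python3 -m jog '[{"fingers":0.54,"tx":0,"ty":0,"tz":0,"wx":0,"wy":0,"wz":0},{"fingers":0.54,"tx":0,"ty":0,"tz":0,"wx":0,"wy":0,"wz":0}]' | tail -2
```

```text
finger_gap: 0.466
grasp_force: 4.8
finger_gap: 0.461
grasp_force: 5.3
```

```bash
python3 -m jog '[{"fingers":0.545,"tx":0,"ty":0,"tz":0,"wx":0,"wy":0,"wz":0},{"fingers":0.545,"tx":0,"ty":0,"tz":0,"wx":0,"wy":0,"wz":0}]' | tail -2; python3 -m jog '[{"fingers":0.55,"tx":0,"ty":0,"tz":0,"wx":0,"wy":0,"wz":0},{"fingers":0.55,"tx":0,"ty":0,"tz":0,"wx":0,"wy":0,"wz":0}]' | tail -2;python3 -m jog '[{"fingers":0.555,"tx":0,"ty":0,"tz":0,"wx":0,"wy":0,"wz":0},{"fingers":0.555,"tx":0,"ty":0,"tz":0,"wx":0,"wy":0,"wz":0}]' | tail -2
```

```text
finger_gap: 0.461
grasp_force: 5.9
finger_gap: 0.448
grasp_force: 6.6
finger_gap: 0.445
grasp_force: 7.3
```

```bash
python3 -m jog '[{"fingers":0.56,"tx":0,"ty":0,"tz":0,"wx":0,"wy":0,"wz":0},{"fingers":0.56,"tx":0,"ty":0,"tz":0,"wx":0,"wy":0,"wz":0}]' | tail -2
```

```text
finger_gap: 0.44
grasp_force: 3.2
```

The force dropped from 7.3 to 3.2 N, so the shell has given. I hold briefly, open gradually, lift and look.

```bash
python3 -m jog '[{"fingers":0.56,"tx":0,"ty":0,"tz":0,"wx":0,"wy":0,"wz":0},{"fingers":0.52,"tx":0,"ty":0,"tz":0,"wx":0,"wy":0,"wz":0},{"fingers":0.45,"tx":0,"ty":0,"tz":0,"wx":0,"wy":0,"wz":0},{"fingers":0.38,"tx":0,"ty":0,"tz":0,"wx":0,"wy":0,"wz":0},{"fingers":0.3,"tx":0,"ty":0,"tz":0,"wx":0,"wy":0,"wz":0},{"fingers":0.2,"tx":0,"ty":0,"tz":0,"wx":0,"wy":0,"wz":0},{"fingers":0.1,"tx":0,"ty":0,"tz":0,"wx":0,"wy":0,"wz":0},{"fingers":0,"tx":0,"ty":0,"tz":0,"wx":0,"wy":0,"wz":0},{"fingers":0,"tx":0,"ty":0,"tz":0,"wx":0,"wy":0,"wz":0}]'; python3 -m jog '[{"fingers":0,"tx":0,"ty":0,"tz":0.02,"wx":0,"wy":0,"wz":0},{"fingers":0,"tx":0,"ty":0,"tz":0.04,"wx":0,"wy":0,"wz":0},{"fingers":0,"tx":-0.0155,"ty":-0.009,"tz":0.02,"wx":0,"wy":0,"wz":-0.105},{"fingers":0,"tx":-0.0155,"ty":-0.009,"tz":0,"wx":0,"wy":0,"wz":-0.105},{"fingers":0,"tx":0,"ty":0,"tz":0,"wx":0,"wy":0,"wz":0},{"fingers":0,"tx":0,"ty":0,"tz":0,"wx":0,"wy":0,"wz":0}]'; python3 chk.py k
```

```text
time: 15.8
position: [588.6, -43.0, 19.5]
eef_rot: [0.082, 0.997, 0.0, 0.0]
ft_force: [-0.9, 0.7, -0.2]
finger_gap: 0.999
grasp_force: 0.0
time: 16.55
position: [557.7, -60.8, 99.1]
eef_rot: [0.185, 0.983, 0.0, -0.0]
ft_force: [0.8, -0.4, -1.0]
finger_gap: 1.0
grasp_force: 0.0
[269 141]
[557.67342233 -60.76435377  99.05169545] nut [516.27923584 -30.53181648] [21.87493133544922, 37.087799072265625] -21.169888 [  19   14   29   49 1011] in cracker 40.043061462044165 8.19945168554349 bis -9.306368302771949
```

View pics/k.png

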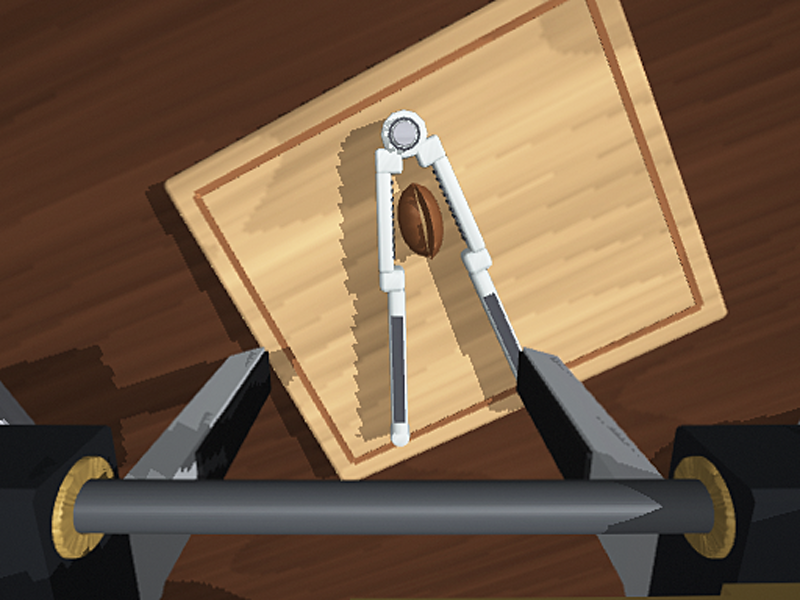

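The seam is open and the nut (420,220) is cracked. The cracker reopened with its right bar running from (397,320) to (401,440), turned slightly. That was my tenth picture; from here I use numbers only.

Run:
```python
import pickle
from h import *
s,w=pickle.load(open("k.pkl","rb"));Rt=R.from_quat(s["eef_rot"]).as_matrix()
for p in((404,132),(398,325),(400,420),(401,437),(387,175),(387,265)):
    print(p,((plane(w,[np.array(p)*.64],31,s)[0]-s["position"])@Rt).round(1))
```

```text
(404, 132) [91.4  4.5 68.1]
(398, 325) [-2.9  2.  68.1]
(400, 420) [-56.9   3.2  68. ]
(401, 437) [-67.2   3.8  68. ]
(387, 175) [71.9 -3.4 68.1]
(387, 265) [28.4 -3.5 68.1]
```

```bash
python3 -m jog '[{"fingers":0.75,"tx":0.0005,"ty":0.0013,"tz":0,"wx":0,"wy":0,"wz":0.01},{"fingers":0.75,"tx":0,"ty":0,"tz":-0.02,"wx":0,"wy":0,"wz":0},{"fingers":0.75,"tx":0,"ty":0,"tz":-0.02,"wx":0,"wy":0,"wz":0},{"fingers":0.75,"tx":0,"ty":0,"tz":0,"wx":0,"wy":0,"wz":0},{"fingers":0.75,"tx":0,"ty":0,"tz":0,"wx":0,"wy":0,"wz":0},{"fingers":0.75,"tx":0,"ty":0,"tz":0,"wx":0,"wy":0,"wz":0},{"fingers":0.75,"tx":0,"ty":0,"tz":0,"wx":0,"wy":0,"wz":0},{"fingers":0.75,"tx":0,"ty":0,"tz":-0.015,"wx":0,"wy":0,"wz":0},{"fingers":0.75,"tx":0,"ty":0,"tz":-0.015,"wx":0,"wy":0,"wz":0},{"fingers":0.75,"tx":0,"ty":0,"tz":-0.012,"wx":0,"wy":0,"wz":0},{"fingers":0.75,"tx":0,"ty":0,"tz":0,"wx":0,"wy":0,"wz":0}]'; python3 -m jog '[{"fingers":0.85,"tx":0,"ty":0,"tz":0,"wx":0,"wy":0,"wz":0},{"fingers":0.9,"tx":0,"ty":0,"tz":0,"wx":0,"wy":0,"wz":0},{"fingers":1,"tx":0,"ty":0,"tz":0,"wx":0,"wy":0,"wz":0},{"fingers":1,"tx":0,"ty":0,"tz":0,"wx":0,"wy":0,"wz":0},{"fingers":1,"tx":0,"ty":0,"tz":0,"wx":0,"wy":0,"wz":0}]'
```

```text
time: 17.98
position: [557.4, -59.6, 16.1]
eef_rot: [0.181, 0.984, 0.0, -0.001]
ft_force: [-0.6, 0.7, -0.4]
finger_gap: 0.25
grasp_force: 0.0
time: 18.6
position: [557.9, -59.6, 17.2]
eef_rot: [0.181, 0.984, 0.0, -0.0]
ft_force: [0.6, -0.4, -1.5]
finger_gap: 0.09
grasp_force: 30.0
```

```bash
python3 -m jog '[{"fingers":1,"tx":0,"ty":0,"tz":0.01,"wx":0,"wy":0,"wz":0},{"fingers":1,"tx":0,"ty":0,"tz":0.015,"wx":0,"wy":0,"wz":0},{"fingers":1,"tx":0,"ty":0,"tz":0.025,"wx":0,"wy":0,"wz":0},{"fingers":1,"tx":0,"ty":0,"tz":0.03,"wx":0,"wy":0,"wz":0},{"fingers":1,"tx":0,"ty":0,"tz":0,"wx":0,"wy":0,"wz":0},{"fingers":1,"tx":0,"ty":0,"tz":0,"wx":0,"wy":0,"wz":0}]'; python3 chk.py l
python3 -m jog '[{"fingers":1,"tx":-0.004,"ty":0.038,"tz":0,"wx":0,"wy":0,"wz":-0.042},{"fingers":1,"tx":-0.004,"ty":0.038,"tz":0,"wx":0,"wy":0,"wz":-0.042},{"fingers":1,"tx":-0.004,"ty":0.038,"tz":0,"wx":0,"wy":0,"wz":-0.042},{"fingers":1,"tx":-0.004,"ty":0.038,"tz":0,"wx":0,"wy":0,"wz":-0.042},{"fingers":1,"tx":-0.004,"ty":0.038,"tz":0,"wx":0,"wy":0,"wz":-0.042},{"fingers":1,"tx":-0.004,"ty":0.038,"tz":0,"wx":0,"wy":0,"wz":-0.042},{"fingers":1,"tx":-0.004,"ty":0.038,"tz":0,"wx":0,"wy":0,"wz":-0.042},{"fingers":1,"tx":-0.004,"ty":0.038,"tz":0,"wx":0,"wy":0,"wz":-0.042},{"fingers":1,"tx":0,"ty":0,"tz":-0.03,"wx":0,"wy":0,"wz":0},{"fingers":1,"tx":0,"ty":0,"tz":-0.03,"wx":0,"wy":0,"wz":0},{"fingers":1,"tx":0,"ty":0,"tz":0,"wx":0,"wy":0,"wz":0},{"fingers":1,"tx":0,"ty":0,"tz":0,"wx":0,"wy":0,"wz":0}]'
```

```text
time: 19.35
position: [557.6, -59.7, 96.9]
eef_rot: [0.181, 0.984, 0.0, -0.0]
ft_force: [-0.5, 1.5, -3.0]
finger_gap: 0.093
grasp_force: 30.0
[269 142]
[557.61036912 -59.65817877  96.92437617] nut [516.10986328 -30.86236382] [21.567049026489258, 37.03006362915039] -19.461868 [  18   14   29   49 1016] in cracker 40.56942854562991 7.2448151653606505 bis -8.813395515787837
time: 20.9
position: [526.1, 244.2, 37.5]
eef_rot: [0.343, 0.939, -0.0, -0.0]
ft_force: [-0.5, 0.1, -1.9]
finger_gap: 0.091
grasp_force: 30.0
```

The nut stayed on the board, with its ray-cast size and place unchanged. I lower the cracker at its original spot and release it.

```bash
python3 -m jog '[{"fingers":1,"tx":0,"ty":0,"tz":-0.015,"wx":0,"wy":0,"wz":0},{"fingers":1,"tx":0,"ty":0,"tz":-0.012,"wx":0,"wy":0,"wz":0},{"fingers":1,"tx":0,"ty":0,"tz":-0.006,"wx":0,"wy":0,"wz":0},{"fingers":1,"tx":0,"ty":0,"tz":-0.002,"wx":0,"wy":0,"wz":0},{"fingers":1,"tx":0,"ty":0,"tz":0,"wx":0,"wy":0,"wz":0},{"fingers":1,"tx":0,"ty":0,"tz":0,"wx":0,"wy":0,"wz":0}]'
```

```text
time: 21.65
position: [526.4, 244.4, 2.7]
eef_rot: [0.343, 0.939, 0.0, 0.0]
ft_force: [0.3, -0.5, -2.0]
finger_gap: 0.094
grasp_force: 30.0
```

```bash
python3 -m jog '[{"fingers":0.85,"tx":0,"ty":0,"tz":0,"wx":0,"wy":0,"wz":0},{"fingers":0.75,"tx":0,"ty":0,"tz":0,"wx":0,"wy":0,"wz":0},{"fingers":0.75,"tx":0,"ty":0,"tz":0,"wx":0,"wy":0,"wz":0},{"fingers":0.75,"tx":0,"ty":0,"tz":0,"wx":0,"wy":0,"wz":0},{"fingers":0.75,"tx":0,"ty":0,"tz":0.02,"wx":0,"wy":0,"wz":0},{"fingers":0.75,"tx":0,"ty":0,"tz":0.04,"wx":0,"wy":0,"wz":0},{"fingers":0.75,"tx":0,"ty":0,"tz":0.05,"wx":0,"wy":0,"wz":0},{"fingers":0.75,"tx":0,"ty":0,"tz":0.04,"wx":0,"wy":0,"wz":0},{"fingers":0,"tx":0,"ty":0,"tz":0,"wx":0,"wy":0,"wz":0},{"fingers":0,"tx":0,"ty":0,"tz":0,"wx":0,"wy":0,"wz":0},{"fingers":0,"tx":0,"ty":0,"tz":0,"wx":0,"wy":0,"wz":0},{"fingers":0,"tx":0,"ty":0,"tz":0,"wx":0,"wy":0,"wz":0}]'
python3 - <<'E'
from station import ctrl
from nut import *
from meas import cracker
s=ctrl.state();w=ctrl.snapshot("wrist");sd=ctrl.snapshot("side")
P=cracker(s,w,0,(235,75,340,255));c,sz,a=cv2.minAreaRect(P.astype(np.float32));print("cracker",len(P),c,sz)
q=proj(sd,[[516,-31,25.5]])[0].astype(int);print("nut side",nut(sd,(q[0]-14,q[1]-14,q[0]+14,q[1]+14))[:2])
E
```

```text
time: 23.15
position: [525.2, 244.0, 150.5]
eef_rot: [0.343, 0.939, -0.001, -0.001]
ft_force: [0.5, -0.4, 0.1]
finger_gap: 0.637
grasp_force: 0.0
cracker 4075 (541.82568359375, 282.504150390625) (95.99063873291016, 178.19573974609375)
nut side (array([519.08496094, -29.34184647]), [28.192901611328125, 30.450098037719727])
```

```bash
python3 -m jog '[{"fingers":0,"tx":0,"ty":0,"tz":0.005,"wx":0,"wy":0,"wz":0},{"fingers":0,"tx":0,"ty":0,"tz":0,"wx":0,"wy":0,"wz":0},{"fingers":0,"tx":0,"ty":0,"tz":0,"wx":0,"wy":0,"wz":0},{"fingers":0,"tx":0,"ty":0,"tz":0,"wx":0,"wy":0,"wz":0}]'|tail -2
python3 - <<'E'
from station import ctrl
from meas import *
import pickle
for s,w in(pickle.load(open("s1.pkl","rb")),(ctrl.state(),ctrl.snapshot("wrist"))):
    P=cracker(s,w,0,(235,75,325,255));print(len(P),cv2.minAreaRect(P.astype(np.float32)))
E
```

```text
finger_gap: 0.999
grasp_force: 0.0
3274 ((531.5383911132812, 275.34112548828125), (76.48616027832031, 173.22006225585938), 51.87457275390625)
3344 ((535.3233642578125, 278.73712158203125), (82.30509185791016, 173.98843383789062), 51.956478118896484)
```

The cracker lies as it did at the start, within a few mm, and it is flat and untouched. I'm handing in.

```bash
python3 -c "
from station import ctrl
print(ctrl.hand_in())"
```

```text
the job is handed in; nothing more can be done
None
```

I cracked the pecan and left it on the board, put the cracker back flat on the table within a few mm of where it started, and handed the job in at about 24 s; no verdict was returned.

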